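# Load the pawn carrier and hold its bayonet collar home

## Task

Take any two of the four pawns from the oak rack and stand one in each of the two wells of the aluminium carrier, and let go of them. Then turn the knurled steel collar on the carrier until its hidden keyway drops over the pin and push it fully home onto its shoulder. The program finishes while still holding the collar pressed home with the fingers: its spring lifts it again if you let go. Leave the other two pawns standing in the rack and everything else on the bench where it is, and do not knock a pawn over.

Things in the scene. Friction and masses are not known exactly. Their poses are not given: they have to be found in the camera images.
- pawn0: turned walnut pawn, all four alike: 51.5 mm tall, foot 30 mm across, round head 19.5 mm across (widest 38 to 42 mm above the foot, good to grip there from above), neck 13 mm across at 28 mm. Mass 35 g (0.8 to 1.25 times that). Origin: centre of its underside; z up its axis. Stands on the rack at the start
- pawn1: turned walnut pawn, all four alike: 51.5 mm tall, foot 30 mm across, round head 19.5 mm across (widest 38 to 42 mm above the foot, good to grip there from above), neck 13 mm across at 28 mm. Mass 35 g (0.8 to 1.25 times that). Origin: centre of its underside; z up its axis. Stands on the rack at the start
- pawn2: turned walnut pawn, all four alike: 51.5 mm tall, foot 30 mm across, round head 19.5 mm across (widest 38 to 42 mm above the foot, good to grip there from above), neck 13 mm across at 28 mm. Mass 35 g (0.8 to 1.25 times that). Origin: centre of its underside; z up its axis. Stands on the rack at the start
- pawn3: turned walnut pawn, all four alike: 51.5 mm tall, foot 30 mm across, round head 19.5 mm across (widest 38 to 42 mm above the foot, good to grip there from above), neck 13 mm across at 28 mm. Mass 35 g (0.8 to 1.25 times that). Origin: centre of its underside; z up its axis. Stands on the rack at the start
- rack: oak rack at the back of the bench, fixed: board 70 mm (x) by 290 mm (y), top face 40 mm above the worktop, four places in a row along its y axis at -105, -35, 35 and 105 mm; in each a pawn stands between four short pegs that rise 7 mm above the board (clearance to the foot about 2 mm). Origin: centre of its underside, on the worktop
- carrier: aluminium carrier block, fixed to the worktop: 70 mm (x) by 260 mm (y) by 30 mm high, with two round wells and, 85 mm along its +y axis, the bayonet lock: a steel shoulder 40 mm across from 30 to 48 mm above the worktop, a central post 18 mm across up to 98 mm, and the knurled collar around the post. Origin: centre of its underside, on the worktop
- well0 (a point): centre of the floor of one well, 95 mm along the carrier's -y axis: well 39 mm across, 10 mm deep, floor 20 mm above the worktop
- well1 (a point): centre of the floor of the other well, 25 mm along the carrier's -y axis: same size
- collar_mid (a point): on the axis of the knurled steel collar, half way up it; moves up and down with the collar but does not turn with it, so it does not tell the collar's angle. The collar is 40 mm across and 32 mm tall; sprung up, its underside is 60 mm and this point 76 mm above the worktop; home, 48 and 64 mm
- collar_push (a joint): how far the collar is pushed down, m: 0 sprung up, 0.012 fully home on the shoulder. A spring lifts it (net about 1.5 N at the top, 6.5 N at home). At a wrong angle a pin inside the collar stops it rigidly at about 0.0025. Either push it down again at each new angle, or push lightly while turning
- post_top (a point): centre of the top of the lock's post, 98 mm above the worktop. A pin in the post, inside the collar, is hidden; two keyways in the collar, 180 degrees apart, pass it within about 15 degrees either side. The collar turns either way, no end stop, friction 0.02 N m. The start angle is hidden: 35 to 90 degrees from the nearest keyway, at most 145 in a chosen direction
- stone: grey bench stone 150 x 50 x 25 mm lying flat, 0.5 kg, to be left alone. Origin: centre of its underside
- bushing: brass bushing 24 mm across, 18 mm high, standing in front of the rack, to be left alone. Origin: centre of its underside
- bishop: black ebony bishop blank, 32 mm across, 72 mm tall, standing beyond the rack's -y end, to be left alone. Origin: centre of its underside
- gauge: aluminium spindle gauge, a stepped rod 14 mm thick and 120 mm long lying on the robot's side of the carrier, to be left alone. Origin: on the worktop under its middle, length along y
- blank: square walnut blank 90 x 30 x 30 mm lying flat, to be left alone. Origin: centre of its underside
- chuck_key: steel T-shaped chuck key 77 mm long, 60 mm across its bar, 11 mm high, lying flat, to be left alone. Origin: on the worktop under the middle of its shank

How it is judged (in metres and radians):
On the way, in this order (a step that is already met when the one before it is completed fails the run):
1. one pawn stands in each well, let go, the collar not yet home (distance between any of pawn0, pawn1, pawn2, pawn3 and well0 below 0.008 m and distance between any of pawn0, pawn1, pawn2, pawn3 and well1 below 0.008 m and angle between each of pawn0, pawn1, pawn2, pawn3's own z axis and vertical below 0.12 rad and (distance between pawn0 and well0 below 0.008 m or distance between pawn0 and well1 below 0.008 m or (z of pawn0 in the frame of rack between 0.035 and 0.05 m and horizontal distance between pawn0 and rack below 0.16 m)) and (distance between pawn1 and well0 below 0.008 m or distance between pawn1 and well1 below 0.008 m or (z of pawn1 in the frame of rack between 0.035 and 0.05 m and horizontal distance between pawn1 and rack below 0.16 m)) and (distance between pawn2 and well0 below 0.008 m or distance between pawn2 and well1 below 0.008 m or (z of pawn2 in the frame of rack between 0.035 and 0.05 m and horizontal distance between pawn2 and rack below 0.16 m)) and (distance between pawn3 and well0 below 0.008 m or distance between pawn3 and well1 below 0.008 m or (z of pawn3 in the frame of rack between 0.035 and 0.05 m and horizontal distance between pawn3 and rack below 0.16 m)) and contact force between the fingers and pawn0 below 0.1 N and contact force between the fingers and pawn1 below 0.1 N and contact force between the fingers and pawn2 below 0.1 N and contact force between the fingers and pawn3 below 0.1 N and not (value of joint collar_push above 0.0105 m)), for 0.2 s.
2. the collar is pushed home (value of joint collar_push above 0.0105 m and distance between any of pawn0, pawn1, pawn2, pawn3 and well0 below 0.008 m and distance between any of pawn0, pawn1, pawn2, pawn3 and well1 below 0.008 m), for 0.2 s.
At the end, for the whole second after the job is handed in: Each well holds one upright pawn (foot centre within 8 mm of the centre of the well's floor), the other two stand upright (within 0.12 rad) on the rack, no pawn is touched, and the fingers hold the collar down, pressing on it with over 1 N, at more than 10.5 of its 12 mm travel (all of step 2 and angle between each of pawn0, pawn1, pawn2, pawn3's own z axis and vertical below 0.12 rad and (distance between pawn0 and well0 below 0.008 m or distance between pawn0 and well1 below 0.008 m or (z of pawn0 in the frame of rack between 0.035 and 0.05 m and horizontal distance between pawn0 and rack below 0.16 m)) and (distance between pawn1 and well0 below 0.008 m or distance between pawn1 and well1 below 0.008 m or (z of pawn1 in the frame of rack between 0.035 and 0.05 m and horizontal distance between pawn1 and rack below 0.16 m)) and (distance between pawn2 and well0 below 0.008 m or distance between pawn2 and well1 below 0.008 m or (z of pawn2 in the frame of rack between 0.035 and 0.05 m and horizontal distance between pawn2 and rack below 0.16 m)) and (distance between pawn3 and well0 below 0.008 m or distance between pawn3 and well1 below 0.008 m or (z of pawn3 in the frame of rack between 0.035 and 0.05 m and horizontal distance between pawn3 and rack below 0.16 m)) and contact force between the fingers and pawn0 below 0.1 N and contact force between the fingers and pawn1 below 0.1 N and contact force between the fingers and pawn2 below 0.1 N and contact force between the fingers and pawn3 below 0.1 N and contact force between the fingers and carrier above 1 N); the arm keeps its last pose, push and grip.
It fails at once if the stone, bushing, bishop blank, gauge, walnut blank or chuck key is moved more than 30 mm (distance of any of stone, bushing, bishop, gauge, blank, chuck_key from where it was at the start of the episode above 0.03 m).
It fails at once if a pawn is knocked over (angle between any of pawn0, pawn1, pawn2, pawn3's own z axis and vertical above 0.8 rad).
It fails at once if the collar is pushed home before both wells are loaded (value of joint collar_push above 0.0105 m and not (distance between any of pawn0, pawn1, pawn2, pawn3 and well0 below 0.008 m and distance between any of pawn0, pawn1, pawn2, pawn3 and well1 below 0.008 m)).
It also fails if it takes over 72 s, if anything falls off the work surface, if the arm or the gripper's body presses on something with over 40 N, if the wrist force passes 120 N, or if a joint passes its speed limit or range.

## Robot

A 6-joint arm with a two-finger parallel gripper is mounted at the origin on the work surface. World frame = base frame: x ahead of the robot, y to its left, z up, the work surface at z = 0. Lengths are in mm, angles in rad, forces in N, time in s.
With the tool pointing down it reaches from about 375 to 975 mm from the base axis. Payload 3.8 kg.
Tool frame: the origin (TCP) lies between the finger pads; the fingertips stand 11 mm ahead of it and the grasp point (between the pads) lies 8 mm behind it; z points along the fingers, y is the line along which they close (so a half turn about z gives the same grasp; the last joint's range is limited). The gripper opens to 88 mm and grips with 3 to 60 N. Pads are 18 mm wide; open, the fingers measure 123 mm over their backs; the gripper's body (75 mm by 187 mm) begins 45 mm behind the grasp point.
Start: joints at [-1.286, 0.264, 1.604, -0, 1.274, -0.037], TCP at [213.48, -640.347, 249.706] pointing down, gripper open.
Joint ranges: [-2.63, 2.63], [-0.94, 2.18], [0.31, 2.57], [-1.31, 4.45], [0, 2.66], [-2.55, 2.55]. Speed limits (rad/s): [2.57, 2.57, 3.14, 3.14, 3.14, 3.14].

## Interface

Orientations are given as a rotation vector (axis times angle).
In Python, from bench import ctrl, optics gives the robot as it stands.
- The arm moves only by the tool jog_arm, never from a script. Its argument "series" is one flat list of numbers, 7 for each row, row after row: the turn, a rotation vector about the tool's x, y, z each as a share of 180 degrees, from -1 to 1, then the shift along the tool's x, y, z each as a share of 20 cm, from -1 to 1, then the closure, from 0 (fully open) to 1 (shut). A call has exactly 8 rows; each row is the pose to reach, as a shift and turn from the pose commanded when the call began, along the tool's axes at that moment, turning the shorter way round; what a row does not reach only later rows make up. A row lasts 1/12 s, in which the tool goes at most 41.7 mm and 7.16 degrees, less where a joint would pass 70% of its speed; a pose out of reach is approached as far as the arm can. A call with a number of a shift or a turn outside -1 to 1 is refused whole. A call with a gripper value outside its range is refused whole. The fingers move at their own pace and stop on an object; "newtons" is the grip in N (left out, the last holds). Time passes only in rows, so rows that repeat a pose let the fingers close, or fill a call up. It gives the time, the measured TCP pose, the force, the opening and the grip force at its end, in the units of the state.
- ctrl.observe(): the state, without advancing time (a new reading comes with each control period).
- optics.camera(name): name is "side" or "top" or "wrist"; returns the picture (480x640x3 uint8, red, green, blue); there is no depth.
- optics.camera_info(name): a dict with "mtx" (3x3 intrinsics, pixels), "R" (3x3) and "t" (3): a world point X has camera coordinates R X + t; the wrist camera has in their place "mount" (4x4, takes a point from camera to tool coordinates, whose origin is the TCP and whose axes are the flange's). Camera axes: x right, y down, z forward; pixel columns grow to the right and rows downward; lengths in mm; the calibration is good to about 2 mm. A picture is of the moment at which its call begins: read the wrist's pose just before it. camera_info takes no time and is no camera call.
- ctrl.hand_in(): hands the job in; it is judged then, once.
The state is a dict: "clock": time; "q": joint angles; "joint_velocities": joint speeds; "joint_torque": joint torques, N m; "eef_pos": TCP position; "ee_rot": TCP orientation; "wrist_force": force on the tool from outside, world axes, zero at the start; "moment": the same for the moment, N m; "opening": finger opening in mm; "gripper_force": force on a finger pad.
Only numpy, scipy, OpenCV 4.12 (cv2) and the standard library are available. Lean on these libraries where they do the work, as an engineer would, in place of code of your own. Each camera call takes 0.05 s, during which the arm holds its last target. There are 200 camera calls.

## Working session

There is one attempt and no reset: what is moved stays moved. The work goes in short steps, Python scripts to look and compute and a tool call to move; the robot and the scene stay as the last step left them, time stands still between calls to the robot, and variables do not carry over. Pictures are saved under pics/ and viewed, at most 10 in all, crops included, and the job is handed in when it is done.

Besides the shell and the picture viewer there is one more tool, called after "Emit:" as a command line: name --argument value ..., lists and objects as JSON in quotes. jog_arm: Moves the arm, as the interface text tells. Shift numbers are shares of 20 cm and turn numbers shares of 180 degrees, none past 1 either way. Its arguments: {"type":"object","properties":{"series":{"type":"array","items":{"type":"number"}},"newtons":{"type":"number"}},"required":["series"]}

```bash
mkdir -p pics
cat > h.py <<'E'
import numpy as np, cv2
from bench import ctrl, optics
from scipy.spatial.transform import Rotation as Ro
def ray(name,uv,z,st=None):
    c=optics.camera_info(name); K=np.array(c["mtx"])
    d=np.linalg.inv(K)@np.array([uv[0],uv[1],1.])
    if name=="wrist":
        M=np.array(c["mount"]); W=np.eye(4); W[:3,:3]=Ro.from_rotvec(st["ee_rot"]).as_matrix(); W[:3,3]=st["eef_pos"]
        T=W@M; o=T[:3,3]; d=T[:3,:3]@d
    else:
        R=np.array(c["R"]); t=np.array(c["t"]); o=-R.T@t; d=R.T@d
    return o+d*(z-o[2])/d[2]
def save(name,f):
    im=optics.camera(name); cv2.imwrite(f,im[:,:,::-1]); return im
E
python3 - <<'E'
from h import *
s=ctrl.observe(); print(s)
print(Ro.from_rotvec(s["ee_rot"]).as_matrix().round(3))
save("top","pics/top0.png"); save("side","pics/side0.png")
print(optics.camera_info("top"),optics.camera_info("wrist"))
E
```

```text
{'clock': 0.0, 'q': array([-1.28592220e+00,  2.64703983e-01,  1.60537551e+00, -3.62889860e-07,
        1.27369631e+00, -3.69431888e-02]), 'joint_velocities': array([-1.29955890e-03, -4.26248532e-04, -6.95129779e-05, -7.01099238e-04,
        3.14128058e-04, -6.00477385e-04]), 'joint_torque': array([-1.34196518e-03, -5.02113497e+01, -3.56877851e+01,  7.30152405e-02,
        2.93918699e-02, -1.66970431e-04]), 'eef_pos': array([ 213.27316624, -639.69499667,  248.42029497]), 'ee_rot': array([-3.09887148e+00, -5.02983946e-01,  4.24273455e-04]), 'wrist_force': array([ 0.2725009 ,  0.6418888 , -0.78086447]), 'moment': array([ 0.00538062, -0.00204335,  0.02551808]), 'gripper_force': 0.0, 'opening': 88.14097984841645}
[[ 0.949  0.316 -0.001]
 [ 0.316 -0.949  0.002]
 [ 0.    -0.002 -1.   ]]
{'mtx': array([[488.64605821,   0.        , 318.64824767],
       [  0.        , 488.64605821, 243.34131694],
       [  0.        ,   0.        ,   1.        ]]), 'R': array([[ 0.10851139, -0.99408639,  0.00418681],
       [-0.97362927, -0.10712667, -0.20141977],
       [ 0.20067717,  0.01777994, -0.97949607]]), 't': array([ -29.00107886,  525.25849169, 1143.66639597])} {'mtx': array([[364.70583329,   0.        , 321.57108173],
       [  0.        , 364.70583329, 238.26313175],
       [  0.        ,   0.        ,   1.        ]]), 'mount': array([[-2.17718712e-04, -9.61019947e-01, -2.76478956e-01,
         7.09001809e+01],
       [ 9.99999907e-01, -1.06488182e-04, -4.17324437e-04,
        -4.33076104e-01],
       [ 3.71615367e-04, -2.76479021e-01,  9.61019881e-01,
        -1.34775917e+02],
       [ 0.00000000e+00,  0.00000000e+00,  0.00000000e+00,
         1.00000000e+00]])}
```

View pics/top0.png

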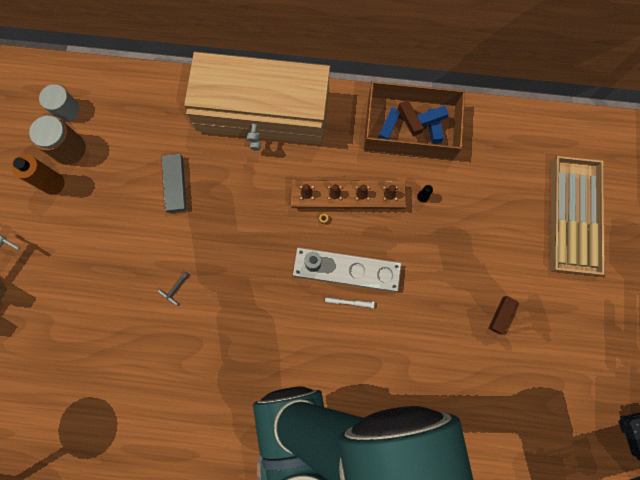

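View pics/side0.png

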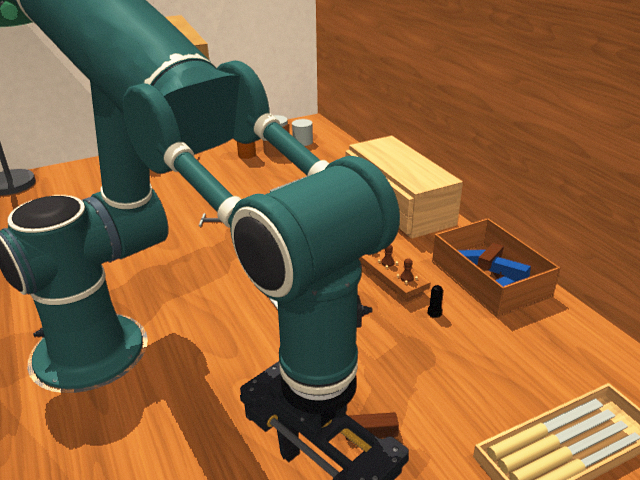

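The top view shows the carrier with its collar at (313,261) and its wells at (357,270) and (385,275). The pawns are at (306,191), (335,191), (362,192) and (391,192), with the bushing at (323,218), the bishop at (425,193) and the gauge at (350,302). In the side view the arm hides most of the rack.

Run:
```python
from h import *
im=cv2.imread("pics/top0.png"); hsv=cv2.cvtColor(im,cv2.COLOR_BGR2HSV)
roi=np.zeros(im.shape[:2],np.uint8); roi[240:297,285:410]=1
m=((hsv[...,1]<60)&(hsv[...,2]>90)&(roi>0)).astype(np.uint8)
m=cv2.morphologyEx(m,cv2.MORPH_OPEN,np.ones((3,3)))
c=max(cv2.findContours(m,0,2)[0],key=cv2.contourArea); b=cv2.boxPoints(cv2.minAreaRect(c)); 
P=[ray("top",p,30) for p in b]; print("carrier",b.round(1).tolist(),np.round(P,1).tolist(),np.mean(P,0).round(1), [round(np.linalg.norm(P[i]-P[i-1]),1) for i in range(4)])
for n,p,z in [("collar",(313,261),92),("w1",(357,270),25),("w0",(385,275),25),("pA",(306,190),80),("pB",(335,191),80),("pC",(362,191),80),("pD",(391,191),80),("bush",(323,218),18),("bishop",(425,193),40),("gauge1",(326,300),7),("gauge2",(374,305),7)]: print(n,ray("top",p,z).round(1))
w,h=240,150
cv2.imwrite("pics/crop.png",cv2.resize(im[160:310,270:450],None,fx=4.4,fy=4,interpolation=2))
```

```text
carrier [[292.29998779296875, 275.70001220703125], [296.6000061035156, 247.1999969482422], [401.1000061035156, 262.8999938964844], [396.79998779296875, 291.3999938964844]] [[441.9, 84.6, 30.0], [514.2, 82.5, 30.0], [503.2, -179.8, 30.0], [431.5, -174.6, 30.0]] [472.7 -46.8  30. ] [np.float64(259.4), np.float64(72.3), np.float64(262.5), np.float64(71.9)]
collar [473.8  36.3  92. ]
w1 [474.4 -73.1  25. ]
w0 [ 469.5 -143.2   25. ]
pA [649.1  73.2  80. ]
pB [654.3   2.3  80. ]
pC [661.6 -63.4  80. ]
pD [ 669.4 -134.1   80. ]
bush [599.4  25.2  18. ]
bishop [ 687.  -225.1   40. ]
gauge1 [393.8  -4.6   7. ]
gauge2 [ 394.4 -124.4    7. ]
```

View pics/crop.png

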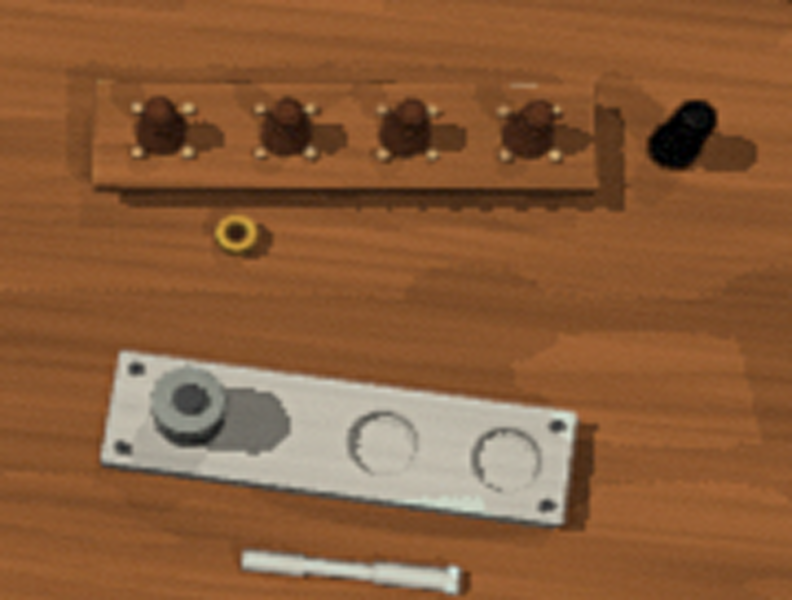

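The crop puts the pawn heads at about (306,187), (335,188), (363,188) and (392,189) in the original picture, and the carrier is clear. Distances match the sizes given (70 mm pitch, 260 x 72 mm block). Setting out for the -y pawn.

Emit:
jog_arm --series '[0,0,-0.25,0.98,-0.55,0.1,0,0,0,-0.25,0.98,-0.55,0.1,0,0,0,-0.25,0.98,-0.55,0.1,0,0,0,-0.25,0.98,-0.55,0.1,0,0,0,-0.25,0.98,-0.55,0.1,0,0,0,-0.25,0.98,-0.55,0.1,0,0,0,-0.25,0.98,-0.55,0.1,0,0,0,-0.25,0.98,-0.55,0.1,0]' --newtons 15

```text
clock: 0.77
eef_pos: [365.4, -472.3, 229.0]
ee_rot: [-2.668, -1.656, 0.0]
wrist_force: [-0.2, -0.7, 0.9]
opening: 88.5
gripper_force: 0.0
```

```bash
cat >> h.py <<'E'
def go(x,y,z,yaw):
    "shares (turn z, shift xyz) to the target, tool down, tool x at yaw deg"
    s=ctrl.observe(); R=Ro.from_rotvec(s["ee_rot"]).as_matrix()
    d=R.T@(np.array([x,y,z])-s["eef_pos"])/200
    c,n=np.cos(np.radians(yaw)),np.sin(np.radians(yaw))
    Rt=np.array([[c,n,0],[n,-c,0],[0,0,-1]])
    r=np.degrees(Ro.from_matrix(R.T@Rt).as_rotvec())/180
    print("turn",r.round(4),"shift",d.round(4),"at",s["eef_pos"].round(1),"t",round(s["clock"],2),"op",round(s["opening"],1),"F",np.round(s["wrist_force"],1),"q6",round(s["q"][5],2))
E
python3 - <<'E'
from h import *
print(ray("top",(392.5,188.7),82),ray("top",(363.4,188),82),ray("top",(306.4,187.5),82))
go(673,-138,190,95.6)
E
```

```text
[ 675.00285373 -137.03641935   82.        ] [668.9561718  -66.03061767  82.        ] [654.89499832  72.81659748  82.        ]
turn [-0.0003 -0.0003 -0.1775] shift [2.1805 0.636  0.1954] at [ 365.4 -472.3  229. ] t 0.77 op 88.5 F [-0.2 -0.7  0.9] q6 -0.49
```

Emit:
jog_arm --series '[0,0,-0.178,1,0.3,0.15,0,0,0,-0.178,1,0.3,0.15,0,0,0,-0.178,1,0.3,0.15,0,0,0,-0.178,1,0.3,0.15,0,0,0,-0.178,1,0.3,0.15,0,0,0,-0.178,1,0.3,0.15,0,0,0,-0.178,1,0.3,0.15,0,0,0,-0.178,1,0.3,0.15,0]'

```text
clock: 1.43
eef_pos: [507.3, -322.5, 199.5]
ee_rot: [-2.114, -2.324, 0.002]
wrist_force: [-0.6, 0.3, -0.2]
opening: 88.2
gripper_force: 0.0
```

Run:
```python
from h import *
go(675,-137,190,95.6)
```

```text
turn [-0.0003  0.0001 -0.001 ] shift [0.8444 0.9225 0.0462] at [ 507.3 -322.5  199.5] t 1.43 op 88.2 F [-0.6  0.3 -0.2] q6 -0.7
```

Emit:
jog_arm --series '[0,0,0,0.845,0.92,0.046,0,0,0,0,0.845,0.92,0.046,0,0,0,0,0.845,0.92,0.046,0,0,0,0,0.845,0.92,0.046,0,0,0,0,0.845,0.92,0.046,0,0,0,0,0.845,0.92,0.046,0,0,0,0,0.845,0.92,0.046,0,0,0,0,0.845,0.92,0.046,0]'

```text
clock: 2.1
eef_pos: [675.3, -136.7, 190.4]
ee_rot: [2.113, 2.325, -0.001]
wrist_force: [-0.5, -0.5, -0.7]
opening: 88.2
gripper_force: 0.0
```

Run:
```python
from h import *
s=ctrl.observe(); im=save("wrist","pics/w1.png")
go(675,-137,190,95.6)
import pickle; pickle.dump({k:s[k] for k in ("eef_pos","ee_rot")},open("s1.pkl","wb"))
```

```text
turn [-0.0003  0.0002 -0.0011] shift [0.0037 0.0035 0.0018] at [ 674.4 -137.8  190.4] t 2.15 op 88.2 F [-0.7 -0.2 -0.3] q6 -0.33
```

View pics/w1.png

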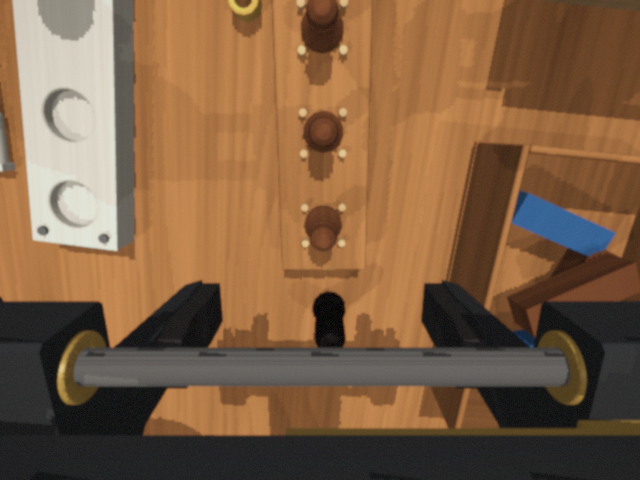

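The wrist view shows the heads of D at (322,239) and C at (322,130), and the wells at about (76,204) and (72,116). The fingers straddle the row and the rack lies parallel to the image columns.

Run:
```python
from h import *
import pickle; s=pickle.load(open("s1.pkl","rb"))
for n,p,z in [("Dhead",(322,239),83),("Dpegs",(324,225.5),47),("Chead",(322,130),83),("Cpegs",(324,134),47),("w0",(75.5,204),28),("w1",(70,115.5),28)]: print(n,ray("wrist",p,z,s).round(1))
im=cv2.imread("pics/w1.png"); hsv=cv2.cvtColor(im,cv2.COLOR_BGR2HSV)
m=((hsv[...,1]<80)&(hsv[...,2]>90)).astype(np.uint8); m[:,140:]=0;m[260:]=0
for y in (60,100,150,200,230): print(y,np.where(m[y])[0][[0,-1]])
cv2.imwrite("pics/c2.png",cv2.resize(im[:260,:360],None,fx=2.2,fy=2.2,interpolation=2))
```

```text
Dhead [ 675.1 -135.4   83. ]
Dpegs [ 676.6 -134.7   47. ]
Chead [668.2 -63.5  83. ]
Cpegs [669.9 -65.9  47. ]
w0 [ 471.1 -140.8   28. ]
w1 [473.1 -70.9  28. ]
60 [ 17 132]
100 [ 20 132]
150 [  0 132]
200 [ 29 133]
230 [ 32 133]
```

View pics/c2.png

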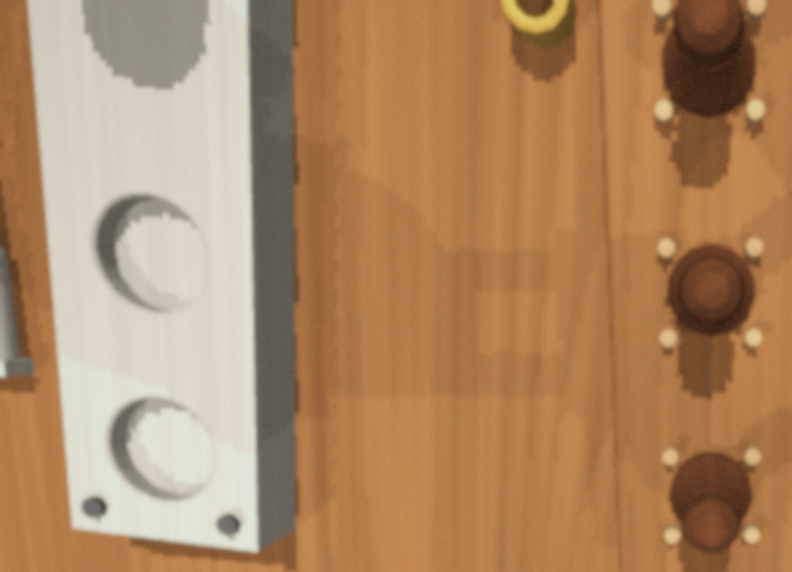

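Emit:
jog_arm --series '[0,0,0,0.011,0.002,0.3,0,0,0,0,0.011,0.002,0.45,0,0,0,0,0.011,0.002,0.59,0,0,0,0,0.011,0.002,0.59,0,0,0,0,0.011,0.002,0.59,0.5,0,0,0,0.011,0.002,0.59,1,0,0,0,0.011,0.002,0.59,1,0,0,0,0.011,0.002,0.59,1]' --newtons 12

```text
clock: 2.82
eef_pos: [677.2, -135.1, 76.4]
ee_rot: [2.11, 2.32, 0.005]
wrist_force: [0.1, 0.3, 0.0]
opening: 63.6
gripper_force: 0.0
```

Emit:
jog_arm --series '[0,0,0,0,0,0,1,0,0,0,0,0,0,1,0,0,0,0,0,0,1,0,0,0,0,0,0,1,0,0,0,0,0,0,1,0,0,0,0,0,0,1,0,0,0,0,0,0,1,0,0,0,0,0,0,1]'

```text
clock: 3.48
eef_pos: [674.9, -133.8, 72.3]
ee_rot: [-2.112, -2.325, 0.0]
wrist_force: [0.5, -0.2, -0.6]
opening: 17.9
gripper_force: 11.9
```

Emit:
jog_arm --series '[0,0,0,0,0,-0.2,1,0,0,0,0,0,-0.3,1,0,0,0,0.02,-0.18,-0.3,1,0,0,0,0.04,-0.36,-0.3,1,0,0,0,0.06,-0.54,-0.3,1,0,0,0,0.0625,-0.72,-0.3,1,0,0,0,0.0625,-0.88,-0.3,1,0,0,0,0.0625,-1,-0.3,1]'

```text
clock: 4.15
eef_pos: [471.6, -140.2, 131.9]
ee_rot: [-2.112, -2.324, 0.002]
wrist_force: [1.3, 0.3, -0.3]
opening: 18.2
gripper_force: 11.9
```

Run:
```python
from h import *
import pickle
optics.camera("top");optics.camera("top");s=ctrl.observe(); im=save("wrist","pics/w2.png")
go(470.3,-141.3,125,95.6)
pickle.dump({k:s[k] for k in ("eef_pos","ee_rot")},open("s2.pkl","wb"))
```

```text
turn [-0.0002 -0.0001 -0.0011] shift [-0.0028 -0.0136  0.0364] at [ 473.  -140.5  132.3] t 4.3 op 17.8 F [ 0.2  0.4 -0.5] q6 -0.43
```

View pics/w2.png

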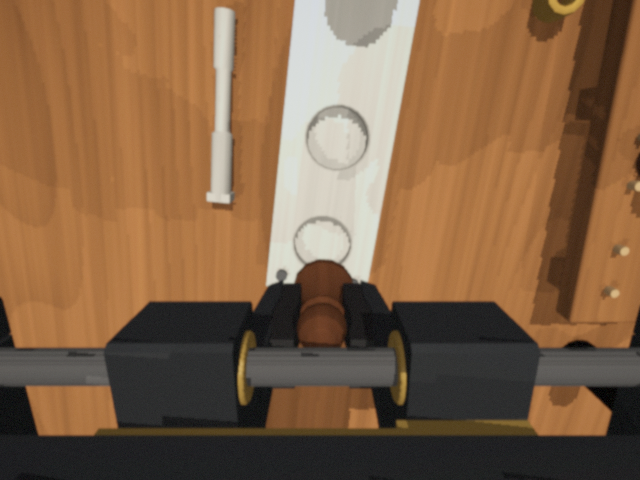

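The pawn is held upright. Well1's rim centre is at (336.5,137.5) and well0's at (322,242).

Run:
```python
from h import *
import pickle; s=pickle.load(open("s2.pkl","rb"))
for n,p,z in [("w1",(336.5,137.5),30),("w0",(322,242),30),("w1top",(337,105),30),("w1bot",(337,170),30),("held foot top edge",(323,261),98)]: print(n,ray("wrist",p,z,s).round(1))
print(s["eef_pos"])
```

```text
w1 [472.5 -70.5  30. ]
w0 [ 469.9 -139.1   30. ]
w1top [470.8 -51.4  30. ]
w1bot [474.9 -90.4  30. ]
held foot top edge [ 469.6 -128.6   98. ]
[ 470.39892042 -140.15503971  131.5100089 ]
```

Emit:
jog_arm --series '[0,0,0,0.003,-0.005,0.1,1,0,0,0,0.003,-0.005,0.2,1,0,0,0,0.003,-0.005,0.28,1,0,0,0,0.003,-0.005,0.34,1,0,0,0,0.003,-0.005,0.38,1,0,0,0,0.003,-0.005,0.394,1,0,0,0,0.003,-0.005,0.394,1,0,0,0,0.003,-0.005,0.394,1]'

```text
clock: 4.97
eef_pos: [474.4, -140.2, 54.1]
ee_rot: [2.112, 2.325, 0.0]
wrist_force: [-0.6, 0.7, -0.3]
opening: 18.1
gripper_force: 11.9
```

Run:
```python
from h import *
for i in range(4):
    optics.camera("top"); go(470,-139.7,52.5,95.6)
```

```text
turn [ 0.0003  0.0001 -0.0006] shift [ 0.0047 -0.0216  0.0092] at [ 474.4 -140.2   54.3] t 5.02 op 18.0 F [ 0.3  0.  -0.2] q6 -0.43
turn [ 0.0003  0.0002 -0.0006] shift [ 0.0047 -0.0214  0.0098] at [ 474.3 -140.2   54.5] t 5.07 op 17.8 F [-0.3  0.7 -0.5] q6 -0.43
turn [ 0.0004  0.0002 -0.0007] shift [ 0.0048 -0.021   0.0099] at [ 474.3 -140.3   54.5] t 5.12 op 17.8 F [-0.7 -0.3  0.2] q6 -0.43
turn [ 0.0004  0.0002 -0.0007] shift [ 0.0047 -0.0209  0.0098] at [ 474.2 -140.2   54.5] t 5.17 op 17.9 F [-0.2  0.5  0.1] q6 -0.43
```

Emit:
jog_arm --series '[0,0,0,0.004,-0.02,0,1,0,0,0,0.004,-0.02,0,1,0,0,0,0.004,-0.02,0,1,0,0,0,0.004,-0.02,0.007,1,0,0,0,0.004,-0.02,0.007,1,0,0,0,0.004,-0.02,0.007,0.6,0,0,0,0.004,-0.02,0.007,0.3,0,0,0,0.004,-0.02,0.007,0.3]'

```text
clock: 5.83
eef_pos: [469.7, -139.7, 52.3]
ee_rot: [2.113, 2.325, 0.0]
wrist_force: [-0.9, -0.4, -0.3]
opening: 35.8
gripper_force: 0.0
```

Emit:
jog_arm --series '[0,0,0,0,0,0,0.2,0,0,0,0,0,0,0.1,0,0,0,0,0,0,0,0,0,0,0,0,-0.1,0,0,0,0,0,0,-0.25,0,0,0,0,0,0,-0.4,0,0,0,0,0,0,-0.5,0,0,0,0,0,0,-0.5,0]'

```text
clock: 6.5
eef_pos: [473.0, -140.9, 157.5]
ee_rot: [2.107, 2.319, 0.006]
wrist_force: [0.8, -0.1, -0.1]
opening: 87.4
gripper_force: 0.0
```

Run:
```python
from h import *
go(668.5,-64.3,160,95.6)
```

```text
turn [ 0.0027  0.0013 -0.0007] shift [ 0.2877  1.0096 -0.0049] at [ 473.  -140.9  157.5] t 6.5 op 87.4 F [ 0.8 -0.1 -0.1] q6 -0.44
```

Emit:
jog_arm --series '[0,0,0,0.277,1,0,0,0,0,0,0.277,1,0,0,0,0,0,0.277,1,0,0,0,0,0,0.277,1,0,0,0,0,0,0.277,1,0,0,0,0,0,0.277,1,0,0,0,0,0,0.277,1,0,0,0,0,0,0.277,1,0,0]'

```text
clock: 7.17
eef_pos: [662.1, -65.3, 150.4]
ee_rot: [-2.11, -2.324, 0.003]
wrist_force: [-1.0, 0.1, -0.0]
opening: 88.0
gripper_force: 0.0
```

Run:
```python
from h import *
for i in range(3): optics.camera("top")
save("top","pics/top2.png")
im=cv2.imread("pics/top2.png"); cv2.imwrite("pics/c3.png",cv2.resize(im[230:300,280:410],None,fx=4,fy=4,interpolation=2))
go(668.8,-64.3,72,95.6)
```

```text
turn [-0.0001  0.     -0.001 ] shift [0.0057 0.0346 0.4019] at [662.1 -66.1 152.4] t 7.37 op 88.3 F [-1.4  0.1 -0.3] q6 -0.23
```

View pics/c3.png

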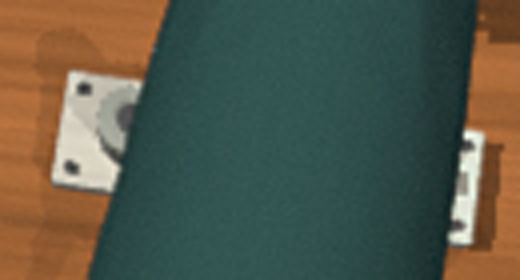

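The arm hides the wells in this view, so I will check the placement later. Next I descend on pawn C and grip it.

Emit:
jog_arm --series '[0,0,0,0.006,0.034,0.0,0,0,0,0,0.006,0.034,0.15,0,0,0,0,0.006,0.034,0.3,0,0,0,0,0.006,0.034,0.4,0,0,0,0,0.006,0.034,0.4,0,0,0,0,0.006,0.034,0.4,0.5,0,0,0,0.006,0.034,0.4,0.7,0,0,0,0.006,0.034,0.4,1]'

```text
clock: 8.03
eef_pos: [671.8, -63.9, 74.9]
ee_rot: [2.111, 2.322, 0.004]
wrist_force: [0.3, -0.3, 0.0]
opening: 70.7
gripper_force: 0.0
```

Emit:
jog_arm --series '[0,0,0,0,0,0,1,0,0,0,0,0,0,1,0,0,0,0,0,0,1,0,0,0,0,0,0,1,0,0,0,0,0,0,1,0,0,0,0,0,0,1,0,0,0,0,0,0,1,0,0,0,0,0,0,1]'

```text
clock: 8.7
eef_pos: [669.9, -63.5, 72.2]
ee_rot: [-2.113, -2.325, 0.0]
wrist_force: [0.6, 0.2, -0.4]
opening: 18.0
gripper_force: 11.8
```

Run:
```python
from h import *
go(472.6,-70.0,52.4,95.6)
```

```text
turn [-0.0001 -0.     -0.0007] shift [ 0.062  -0.9851  0.0992] at [669.9 -63.5  72.2] t 8.7 op 18.0 F [ 0.6  0.2 -0.4] q6 -0.23
```

Emit:
jog_arm --series '[0,0,0,0,0,-0.2,1,0,0,0,0,0,-0.3,1,0,0,0,0.02,-0.18,-0.3,1,0,0,0,0.04,-0.36,-0.3,1,0,0,0,0.06,-0.54,-0.3,1,0,0,0,0.062,-0.72,-0.3,1,0,0,0,0.062,-0.88,-0.3,1,0,0,0,0.062,-0.985,-0.3,1]'

```text
clock: 9.37
eef_pos: [469.1, -69.8, 131.5]
ee_rot: [-2.111, -2.324, 0.002]
wrist_force: [-0.3, 0.1, -0.7]
opening: 18.0
gripper_force: 11.9
```

Emit:
jog_arm --series '[0,0,0,0,0,0,1,0,0,0,0,0,0,1,0,0,0,0,0,0.1,1,0,0,0,0,0,0.15,1,0,0,0,0,0,0.15,1,0,0,0,0,0,0.15,1,0,0,0,0,0,0.15,1,0,0,0,0,0,0.15,1]'

```text
clock: 10.03
eef_pos: [473.7, -70.1, 102.9]
ee_rot: [2.112, 2.325, 0.001]
wrist_force: [0.3, -0.3, -1.0]
opening: 17.6
gripper_force: 11.9
```

Run:
```python
from h import *
go(472.6,-70.0,52.4,95.6)
```

```text
turn [ 0.0003  0.0001 -0.0006] shift [ 0.0011 -0.0055  0.2523] at [473.7 -70.1 102.9] t 10.03 op 17.6 F [ 0.3 -0.3 -1. ] q6 -0.29
```

Emit:
jog_arm --series '[0,0,0,0,-0.006,0.08,1,0,0,0,0,-0.006,0.16,1,0,0,0,0,-0.006,0.21,1,0,0,0,0,-0.006,0.25,1,0,0,0,0,-0.006,0.25,1,0,0,0,0,-0.006,0.25,1,0,0,0,0,-0.006,0.25,1,0,0,0,0,-0.006,0.25,1]'

```text
clock: 10.7
eef_pos: [472.2, -70.2, 53.0]
ee_rot: [2.112, 2.324, 0.001]
wrist_force: [-0.5, -0.3, -0.4]
opening: 17.8
gripper_force: 12.0
```

Run:
```python
from h import *
go(472.6,-70.0,52.4,95.6)
```

```text
turn [ 0.0004  0.0001 -0.0007] shift [0.001  0.0023 0.003 ] at [472.2 -70.2  53. ] t 10.7 op 17.8 F [-0.5 -0.3 -0.4] q6 -0.3
```

Emit:
jog_arm --series '[0,0,0,0,0,0.002,0.7,0,0,0,0,0,0.002,0.4,0,0,0,0,0,0.002,0.2,0,0,0,0,0,0.002,0,0,0,0,0,0,0.002,0,0,0,0,0,0,-0.15,0,0,0,0,0,0,-0.35,0,0,0,0,0,0,-0.5,0]'

```text
clock: 11.37
eef_pos: [471.4, -70.1, 153.9]
ee_rot: [-2.113, -2.325, 0.0]
wrist_force: [0.8, 0.5, 0.7]
opening: 68.9
gripper_force: 0.0
```

Emit:
jog_arm --series '[0,0,0.045,-0.1,0,-0.25,0,0,0,0.045,-0.1,0,-0.25,0,0,0,0.045,-0.1,0,-0.25,0,0,0,0.045,-0.1,0,-0.25,0,0,0,0.045,-0.1,0,-0.25,0,0,0,0.045,-0.1,0,-0.25,0,0,0,0.045,-0.1,0,-0.25,0,0,0,0.045,-0.1,0,-0.25,0]'

```text
clock: 12.03
eef_pos: [472.4, -89.6, 200.5]
ee_rot: [-2.269, -2.169, 0.003]
wrist_force: [-0.4, 0.9, -0.6]
opening: 88.4
gripper_force: 0.0
```

Run:
```python
from h import *
import pickle
s=ctrl.observe(); im=save("wrist","pics/w3.png")
go(476,37,105,87.6)
pickle.dump({k:s[k] for k in ("eef_pos","ee_rot")},open("s3.pkl","wb"))
```

```text
turn [-0.0008 -0.0002 -0.001 ] shift [ 0.6331 -0.0108  0.4799] at [472.7 -89.6 200.9] t 12.08 op 88.1 F [-0.3  0.2 -0.4] q6 -0.19
```

View pics/w3.png

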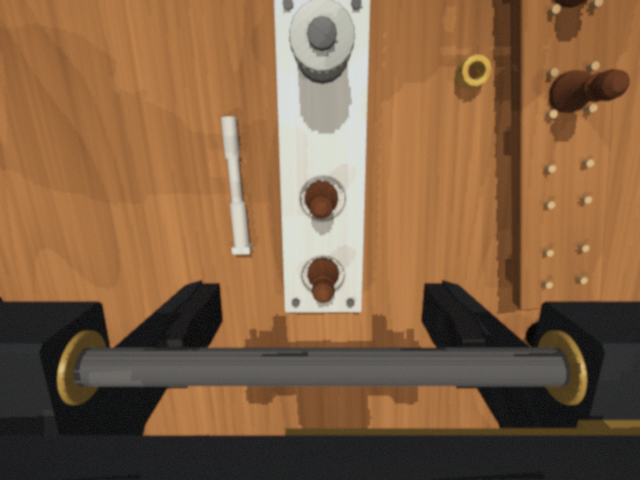

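Both pawns stand inside their wells, at about (322,200) and (322,275), and the gauge and bushing have not moved. The collar's top centre is near (322,36).

Run:
```python
from h import *
import pickle; s=pickle.load(open("s3.pkl","rb"))
im=cv2.imread("pics/w3.png"); print("collar",ray("wrist",(322,37),92,s),"post",ray("wrist",(321.5,33),98,s), "edges",ray("wrist",(289,37),92,s),ray("wrist",(355,37),92,s))
for n,p,z in (("p1",(321,208),71.5),("p0",(323,290),71.5)): print(n,ray("wrist",p,z,s))
```

```text
collar [477.64899883  37.42303345  92.        ] post [477.40862997  38.15167149  98.        ] edges [457.88664579  38.33751741  92.        ] [497.39776185  36.50917836  92.        ]
p1 [471.99069382 -70.61257046  71.5       ]
p0 [ 470.57310483 -135.9393061    71.5       ]
```

Emit:
jog_arm --series '[0,0,-0.3,0.63,-0.01,0.2,0,0,0,-0.3,0.63,-0.01,0.2,0,0,0,-0.3,0.63,-0.01,0.2,0,0,0,-0.3,0.63,-0.01,0.2,0,0,0,-0.3,0.63,-0.01,0.2,0,0,0,-0.3,0.63,-0.01,0.2,0,0,0,-0.3,0.63,-0.01,0.2,0,0,0,-0.3,0.63,-0.01,0.2,0]'

```text
clock: 12.75
eef_pos: [476.9, 36.3, 161.7]
ee_rot: [-1.028, -2.968, 0.001]
wrist_force: [0.2, -0.0, -0.7]
opening: 88.3
gripper_force: 0.0
```

Run:
```python
from h import *
optics.camera("top");optics.camera("top")
go(476,37,105,177.6)
```

```text
turn [-1.00e-04 -3.00e-04 -2.01e-01] shift [0.0063 0.0006 0.2841] at [477.   36.1 161.8] t 12.85 op 88.2 F [-0.2 -0.3 -0.8] q6 -0.87
```

Run:
```python
from h import *
go(477.2,38,75,177.6)
```

```text
turn [-1.00e-04 -3.00e-04 -2.01e-01] shift [0.0046 0.0084 0.4341] at [477.   36.1 161.8] t 12.85 op 88.2 F [-0.2 -0.3 -0.8] q6 -0.87
```

Emit:
jog_arm --series '[0,0,-0.04,0.005,0.008,0.05,0,0,0,-0.08,0.005,0.008,0.1,0,0,0,-0.12,0.005,0.008,0.2,0,0,0,-0.16,0.005,0.008,0.3,0,0,0,-0.2,0.005,0.008,0.4,0,0,0,-0.2,0.005,0.008,0.434,0,0,0,-0.2,0.005,0.008,0.434,0,0,0,-0.2,0.005,0.008,0.434,0]'

```text
clock: 13.52
eef_pos: [477.3, 37.8, 75.5]
ee_rot: [-0.078, -3.14, 0.0]
wrist_force: [-0.3, -0.1, 0.6]
opening: 88.0
gripper_force: 0.0
```

Emit:
jog_arm --series '[0,0,0,0,0,0,0.3,0,0,0,0,0,0,0.5,0,0,0,0,0,0,1,0,0,0,0,0,0,1,0,0,0,0,0,0,1,0,0,0,0,0,0,1,0,0,0,0,0,0,1,0,0,0,0,0,0,1]' --newtons 20

```text
clock: 14.18
eef_pos: [477.5, 38.4, 75.6]
ee_rot: [0.073, 3.141, 0.002]
wrist_force: [-0.8, 1.5, 2.0]
opening: 40.0
gripper_force: 20.0
```

Run:
```python
from h import *
go(477.2,38,75,177.6); print(ctrl.observe()["moment"])
```

```text
turn [ 0.0004  0.     -0.0015] shift [ 0.0014 -0.002   0.0032] at [477.5  38.4  75.6] t 14.18 op 40.0 F [-0.8  1.5  2. ] q6 -1.5
[ 0.18539495 -0.08883002 -0.00171958]
```

Emit:
jog_arm --series '[0,0,0,0,0,0.02,1,0,0,0,0,0,0.02,1,0,0,0.03,0,0,0.02,1,0,0,0.06,0,0,0.02,1,0,0,0.09,0,0,0.02,1,0,0,0.12,0,0,0.02,1,0,0,0.14,0,0,0.02,1,0,0,0.14,0,0,0.02,1]'

```text
clock: 14.85
eef_pos: [477.8, 38.4, 72.5]
ee_rot: [0.76, 3.048, 0.002]
wrist_force: [-3.2, 4.0, 9.4]
opening: 39.4
gripper_force: 20.0
```

Emit:
jog_arm --series '[0,0,0.03,0,0,0,1,0,0,0.06,0,0,0,1,0,0,0.09,0,0,0,1,0,0,0.11,0,0,0,1,0,0,0.11,0,0,0,1,0,0,0.11,0,0,0,1,0,0,0.11,0,0,0,1,0,0,0.11,0,0,0,1]'

```text
clock: 15.52
eef_pos: [477.8, 38.4, 72.5]
ee_rot: [-1.269, -2.874, -0.002]
wrist_force: [-2.9, 4.2, 9.3]
opening: 39.4
gripper_force: 20.0
```

Emit:
jog_arm --series '[0,0,0.03,0,0,0,1,0,0,0.06,0,0,0,1,0,0,0.09,0,0,0,1,0,0,0.11,0,0,0,1,0,0,0.11,0,0,0,1,0,0,0.11,0,0,0,1,0,0,0.11,0,0,0,1,0,0,0.11,0,0,0,1]'

```text
clock: 16.18
eef_pos: [477.8, 38.5, 72.5]
ee_rot: [-1.744, -2.613, -0.002]
wrist_force: [-2.8, 4.8, 8.2]
opening: 39.1
gripper_force: 20.0
```

Emit:
jog_arm --series '[0,0,0.03,0,0,0,1,0,0,0.06,0,0,0,1,0,0,0.09,0,0,0,1,0,0,0.11,0,0,0,1,0,0,0.11,0,0,0,1,0,0,0.11,0,0,0,1,0,0,0.11,0,0,0,1,0,0,0.11,0,0,0,1]'

```text
clock: 16.85
eef_pos: [477.9, 38.5, 72.5]
ee_rot: [-2.167, -2.274, -0.002]
wrist_force: [-3.9, 3.2, 8.8]
opening: 39.5
gripper_force: 20.0
```

Emit:
jog_arm --series '[0,0,0.03,0,0,0,1,0,0,0.06,0,0,0,1,0,0,0.09,0,0,0,1,0,0,0.11,0,0,0,1,0,0,0.11,0,0,0,1,0,0,0.11,0,0,0,1,0,0,0.11,0,0,0,1,0,0,0.11,0,0,0,1]'

```text
clock: 17.52
eef_pos: [477.9, 38.5, 72.2]
ee_rot: [-2.526, -1.867, -0.002]
wrist_force: [-1.9, 3.8, 6.1]
opening: 39.4
gripper_force: 20.0
```

Emit:
jog_arm --series '[0,0,0.02,0,0,0,1,0,0,0.04,0,0,0,1,0,0,0.04,0,0,0,1,0,0,0.04,0,0,0.005,1,0,0,0.04,0,0,0.01,1,0,0,0.04,0,0,0.01,1,0,0,0.04,0,0,0.01,1,0,0,0.04,0,0,0.01,1]'

```text
clock: 18.18
eef_pos: [477.9, 38.5, 69.7]
ee_rot: [-2.636, -1.708, -0.002]
wrist_force: [-0.1, 5.5, 3.6]
opening: 39.4
gripper_force: 20.0
```

The force dropped and the collar is sinking, so the keyway has been found. I will check the pawns once before pushing home.

Run:
```python
from h import *
a=save("side","pics/s4.png"); b=save("top","pics/t4.png")
x=cv2.resize(a[150:350,200:460],None,fx=2.3,fy=2.3)[:,:,::-1]; y=cv2.resize(b[170:310,280:440],None,fx=3,fy=3)[:,:,::-1]
h=460; y=cv2.resize(y,(200*2-208,h*1//1)) if False else y
c=np.zeros((600,800,3),np.uint8); x=cv2.resize(x,(390,300)); y=cv2.resize(y,(400,350)); c[:300,:390]=x; c[:350,400:]=y
cv2.imwrite("pics/m4.png",c)
```

```text
(no output)
```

View pics/m4.png

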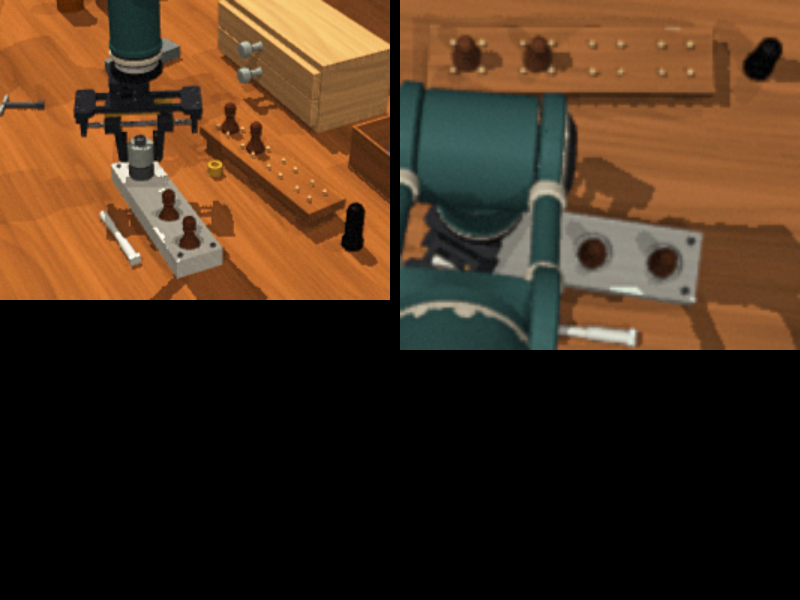

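Both pawns stand upright in their wells (side crop, about (168,205) and (190,235)). The other two are on the rack, nothing else is disturbed, and the fingers hold the collar. Pushing home.

Emit:
jog_arm --series '[0,0,0.01,0,0,0.008,1,0,0,0.01,0,0,0.016,1,0,0,0.01,0,0,0.024,1,0,0,0.01,0,0,0.032,1,0,0,0.01,0,0,0.038,1,0,0,0.01,0,0,0.04,1,0,0,0.01,0,0,0.04,1,0,0,0.01,0,0,0.04,1]' --newtons 35

```text
clock: 18.95
eef_pos: [478.0, 38.5, 63.0]
ee_rot: [-2.663, -1.666, -0.002]
wrist_force: [-5.0, 4.9, 13.1]
opening: 39.3
gripper_force: 35.0
```

Emit:
jog_arm --series '[0,0,0,0,0,0.006,1,0,0,0,0,0,0.006,1,0,0,0,0,0,0.006,1,0,0,0,0,0,0.006,1,0,0,0,0,0,0.006,1,0,0,0,0,0,0.006,1,0,0,0,0,0,0.006,1,0,0,0,0,0,0.006,1]'

```text
clock: 19.62
eef_pos: [478.0, 38.5, 62.8]
ee_rot: [-2.663, -1.666, -0.001]
wrist_force: [-7.3, 5.5, 22.4]
opening: 39.1
gripper_force: 35.0
```

```bash
python3 -c "
from bench import ctrl
print(ctrl.hand_in())"
```

```text
the job is handed in; nothing more can be done
None
```

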